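# Load the sample plate into the dryer and clamp it shut

## Task

Lift the sample plate off its block, set it down flat on the dryer's loading sill and let go of it. Then slide it fully home into the dryer, lip end last, swing the lid right down, and only then swing the red clamp right down over the lid. Keep the plate level, and leave the tin, the jar and the flask where they stand.

Things in the scene. Friction and masses are not known exactly. Their poses are not given: they have to be found in the camera images.
- plate: Loose steel plate 140 (x) x 64 (y) x 8 mm, 0.25-0.5 kg, two flat dishes fixed on top (36 mm across, 6 high, at x = 4 and 45 mm), small holes along its edges. Origin: centre of underside; +x enters the dryer first, the lip is at -x, z up. Starts flat on the block, overhanging it 14 mm on both long sides, so it can be gripped from above across its 64 mm.
- plate_lip (a point): Middle of the top edge of the plate's upright brass lip, at x = -66, z = 26 mm in the plate's frame: 8 mm thick along x (outer face flush with the plate's end), 40 mm wide, rising 18 mm above the plate's top face. Can be pinched from above or pushed; 48 mm free before the first dish.
- block: Fixed terracotta cooling block 90 (x) x 36 (y) x 18 mm high, under the plate at the start. Origin: centre of its underside.
- dryer: Fixed low white box, its top open while the lid is up. Origin: table level, on the centre line, in the plane of the open mouth; +x points in (the way the plate slides). Bed at z = 22 mm; end wall at x = 150 stops the plate: home is plate origin x = 80, lip 10 mm inside. Inner width 68, side walls 10 thick, tops at z = 58; rails 10.5 mm above the bed leave 56 mm open between them.
- mouth (a point): Middle of the mouth at bed height (z = 22 mm in the dryer's frame, whose axes it shares). The grey loading sill, level with the bed and 36 mm wide, runs from here to x = -135 mm; both its sides are free but for flared guide wings, 34 mm high, on the last 30 mm (inner gap 68 mm at the mouth, 88 at their outer ends).
- lid (a joint): Angle of the blue lid (rad): 0 shut, 1.8 fully open; starts at 1.5-1.75 and stays where left. Stiff hinge, 0.3 N m (2-4 N at the edge): can be pushed over and down from behind. 166 mm long, 88 wide, 8 thick; a skirt at the free edge hangs 20 mm lower and covers the mouth. Black bar grip (44 wide, 14 long, 13 high) on the outer face 98 mm from the hinge; the outer 60 mm are plain.
- lid_hinge (a point): Middle of the lid's hinge axis (along the dryer's y), in the lid's mid-plane, at x = 158, z = 62 mm in the dryer's frame. At angle a the lid points from here along (-cos a, 0, sin a) in the dryer's frame.
- lid_edge (a point): Middle of the lid's free edge, on its outer face (166 mm from the hinge).
- clamp (a joint): Angle of the clamp lever (rad): 0 fully down across the lid, 1.8 fully open; starts at 1.5-1.75, standing up on its post beside the mouth, and stays where left; 0.12 N m (1-2 N at the tip) moves it. Steel arm 14 mm wide, then a red handle 24 wide and 12 thick, 70 to 126 mm from the hinge. Post: x = 9 to 35, y = -60 to -90, 60 mm high in the dryer's frame.
- clamp_hinge (a point): Clamp's hinge axis (along the dryer's x), at x = 22, y = -75, z = 72 mm in the dryer's frame. At angle b the lever points from here along (0, cos b, sin b) in the dryer's frame: when down it points to the dryer's +y, over the lid. The lever's mid-plane lies 2 mm above the axis when down.
- clamp_tip (a point): Outer end of the red handle, 126 mm from the hinge.
- tin: Bystander: brass-coloured tin, 56 mm across, 45 mm high. Origin: centre of its underside.
- jar: Bystander: white plastic jar, 60 mm across, 75 mm high. Origin: centre of its underside.
- flask: Bystander: amber bottle, 56 mm across, 100 mm high. Origin: centre of its underside.
Things that resemble listed ones, but are neither listed nor needed, are in the scene too. There is more than one size of the plate; the job needs the smallest.

How it is judged:
On the way, in this order (a step that is already met when the one before it is completed fails the run):
1. the plate lies flat on the loading sill, in line with the mouth to within 18 mm sideways, and the fingers are off it (x of plate in the frame of dryer between -0.135 and 0.03 m and y of plate in the frame of dryer between -0.018 and 0.018 m and z of plate in the frame of dryer between 0.018 and 0.028 m and angle between plate's own z axis and vertical below 0.1 rad and contact force between the fingers and plate below 0.1 N and linear speed of plate below 0.02 m/s), for 0.2 s.
2. the plate is slid home, to within 4 mm of the end wall, with the lip at the mouth (x of plate_lip in the frame of dryer below 0.03 m and x of plate in the frame of dryer between 0.076 and 0.085 m and y of plate in the frame of dryer between -0.005 and 0.005 m and z of plate in the frame of dryer between 0.018 and 0.027 m and angle between the x axis of plate and the x axis of dryer, either way round below 0.08 rad), for 0.1 s.
3. the lid is shut (below 0.05 rad) (value of joint lid below 0.05 rad), for 0.1 s.
4. the clamp is down (below 0.08 rad) (value of joint lid below 0.05 rad and value of joint clamp below 0.08 rad), for 0.1 s.
At the end, for the whole second after the job is handed in: The plate rests home in the dryer (within 4 mm of the end wall, lip towards the mouth, under the rails), the lid is shut (below 0.05 rad), the clamp is down (below 0.08 rad), and the plate is at rest (all of step 2 and all of step 4 and linear speed of plate below 0.02 m/s); the robot touches nothing.
It fails at once if the plate is tipped more than 0.5 rad from level (angle between plate's own z axis and vertical above 0.5 rad).
It fails at once if the tin is moved more than 30 mm or tipped (distance of tin from where it was at the start of the episode above 0.03 m or angle between tin's own z axis and vertical above 0.4 rad).
It fails at once if the jar is moved more than 30 mm or tipped (distance of jar from where it was at the start of the episode above 0.03 m or angle between jar's own z axis and vertical above 0.4 rad).
It fails at once if the flask is moved more than 30 mm or tipped (distance of flask from where it was at the start of the episode above 0.03 m or angle between flask's own z axis and vertical above 0.4 rad).
It also fails if it takes over 72 s, if anything falls off the work surface, if the arm or the gripper's body presses on something with over 40 N, if the wrist force passes 120 N, or if a joint passes its speed limit or range.

## Robot

A 6-joint arm with a two-finger parallel gripper is mounted at the origin on the work surface. World frame = base frame: x ahead of the robot, y to its left, z up, the work surface at z = 0. Lengths are in m, angles in rad, forces in N, time in s.
With the tool pointing down it reaches from about 0.25 to 0.775 m from the base axis. Payload 4 kg.
Tool frame: the origin (TCP) lies at the very end of the fingers, on their centre line; the grasp point (between the pads) lies 19 mm behind it; x points along the fingers, z is the direction in which the jaws open and shut, and the axes are right-handed (so a half turn about x gives the same grasp; the last joint's range is limited). The gripper opens to 85 mm and grips with 20 to 120 N. Pads are 22 mm wide; open, the fingers measure 114 mm over their backs; the gripper's body (76 mm by 85 mm) begins 54 mm behind the grasp point. The pads swing forward as they close: fully open they stand 13 mm farther back than shut.
Start: joints at [-1.37, 0.087, 1.371, -0, 1.684, -0.103], TCP at [0.165, -0.525, 0.231] pointing down, gripper open.
Joint ranges: [-3.1, 3.1], [-0.76, 2.03], [0.27, 2.55], [-1.08, 4.22], [0.17, 2.65], [-2.57, 2.57]. Speed limits (rad/s): [2.79, 2.79, 3.14, 3.14, 3.14, 3.14].

## Interface

Orientations are given as a rotation vector (axis times angle).
In Python, from plant import bot gives the robot as it stands. The module is installed in compiled form; this text tells all that it offers.
- The arm moves only by the tool jog_arm, never from a script. Its argument "commands" is a list of rows, each an object with "xyz": the shift along the tool's x, y, z in m, a list of three; "dr": the turn, a rotation vector about the tool's x, y, z in degrees, a list of three. In form: [{"xyz": [dx, dy, dz], "dr": [rx, ry, rz]}, ...]. A call has 1 to 5 rows; each row shifts and turns the commanded pose from where the row before left it, along the tool's axes as they then stand; what a row does not reach is not made up. A row lasts 1/10 s, in which the tool goes at most 50 mm and 8.59 degrees, less where a joint would pass 70% of its speed; a pose out of reach is approached as far as the arm can. A call is refused whole if a number of a shift passes 0.05 or a number of a turn 8.59, either way. A call with a gripper value outside its range is refused whole. "grip" is the closure, from 0 (fully open) to 1 (shut), set as the call begins (left out, the last holds). The fingers move at their own pace and stop on an object; "squeeze" is the grip in N (left out, the last holds). Time passes only in rows, so rows that do not move let the fingers close. It gives the time, the measured TCP pose, the force and the opening at its end, in the units of the state.
- bot.read_state(): the state, without advancing time (a new reading comes with each control period).
- bot.snapshot(name): name is "side" or "top"; returns a dict with "color" (384x512x3 uint8, red, green, blue), "depth" (384x512 float32, m along the optical axis (not along the pixel's ray), 0 where there is no reading), "camera_matrix" (3x3 intrinsics, pixels), "R" (3x3) and "t" (3): a world point X has camera coordinates R X + t. Camera axes: x right, y down, z forward; pixel columns grow to the right and rows downward; lengths in m; the calibration is good to about 2 mm. A picture is of the moment at which its call begins.
- bot.sign_off(): hands the job in, once; it reports no verdict.
The state is a dict: "t": time; "joints": joint angles; "qd": joint speeds; "effort": joint torques, N m; "position": TCP position; "tcp_rot": TCP orientation; "wrist_force": force on the tool from outside, world axes, zero at the start; "moment": the same for the moment, N m; "opening": finger opening in m.
Only numpy, scipy, OpenCV 4.12 (cv2) and the standard library are available. Lean on these libraries where they do the work, as an engineer would, in place of code of your own. Each camera call takes 0.05 s, during which the arm holds its last target. There are 200 camera calls.

## Working session

There is one attempt and no reset: what is moved stays moved. The work goes in short steps, Python scripts to look and compute and a tool call to move; the robot and the scene stay as the last step left them, time stands still between calls to the robot, and variables do not carry over. Pictures are saved under pics/ and viewed, about 8 in all and at most 12, crops included, and the job is handed in when it is done.

Besides the shell and the picture viewer there is one more tool, called after ">>>" as name([rows], argument=value, ...), one row to a line, values as JSON. jog_arm: Moves the arm, as the interface text tells. Its arguments: {"type":"object","properties":{"commands":{"type":"array","items":{"type":"object","properties":{"xyz":{"type":"array","items":{"type":"number"}},"dr":{"type":"array","items":{"type":"number"}}}}},"grip":{"type":"number"},"squeeze":{"type":"number"}},"required":["commands"]}

```bash
mkdir -p pics; cat > h.py <<'E'
import numpy as np, cv2
from plant import bot
from scipy.spatial.transform import Rotation as Ro
def snap(n, f=None):
    s=bot.snapshot(n); np.savez('%s.npz'%n,**s)
    if f: cv2.imwrite('pics/'+f,s['color'][:,:,::-1])
    return s
def load(n): return dict(np.load('%s.npz'%n))
def ray(s,u,v,z):  # intersect pixel ray with plane z
    d=s['R'].T@np.linalg.solve(s['camera_matrix'],[u,v,1.]); c=-s['R'].T@s['t']
    return c+d*(z-c[2])/d[2]
def cloud(s):
    v,u=np.mgrid[0:384,0:512]; K=s['camera_matrix']; d=s['depth']
    p=np.stack([(u-K[0,2])/K[0,0]*d,(v-K[1,2])/K[1,1]*d,d],-1)
    return (p-s['t'])@s['R']
def proj(s,X):
    p=s['camera_matrix']@(s['R']@np.array(X)+s['t']); return p[:2]/p[2]
E
python3 - <<'E'
from h import *
a=snap('top');b=snap('side')
cv2.imwrite('pics/a.png',np.vstack([a['color'],b['color']])[:,:,::-1][:, :] if 0 else cv2.resize(np.hstack([a['color'],b['color']])[:,:,::-1],(800,300)))
cv2.imwrite('pics/top.png',cv2.resize(a['color'][:,:,::-1],(800,600)))
cv2.imwrite('pics/side.png',cv2.resize(b['color'][:,:,::-1],(800,600)))
st=bot.read_state();print(st)
for s in(a,b):print(s['R'].round(3),-s['R'].T@s['t'],s['camera_matrix'][0,0])
E
```

```text
{'t': 0.1, 'joints': array([-1.37012214e+00,  8.78799425e-02,  1.37211871e+00, -1.22938906e-05,
        1.68359735e+00, -1.03138318e-01]), 'qd': array([-0.00080359, -0.00067515, -0.00523435,  0.00015245, -0.00100886,
        0.00068744]), 'effort': array([ 2.78641222e-03, -3.53015184e+01, -3.14217854e+01,  3.86059116e-05,
        7.93952204e-03,  1.25943629e-05]), 'position': array([ 0.16441936, -0.52437572,  0.23024889]), 'tcp_rot': array([ 0.98386795,  1.33927556, -0.98164865]), 'wrist_force': array([-0.63349105, -0.60982996, -0.88580291]), 'moment': array([0.01873654, 0.04493289, 0.02093751]), 'opening': 0.08542211239646667}
[[ 0.021 -1.    -0.001]
 [-0.99  -0.021 -0.142]
 [ 0.142  0.004 -0.99 ]] [ 0.35055077 -0.13829217  1.28461316] 365.01424762299456
[[ 0.777 -0.629 -0.02 ]
 [-0.329 -0.38  -0.865]
 [ 0.537  0.678 -0.502]] [-0.33649386 -1.21888243  0.87184758] 463.84277869246705
```

View pics/top.png

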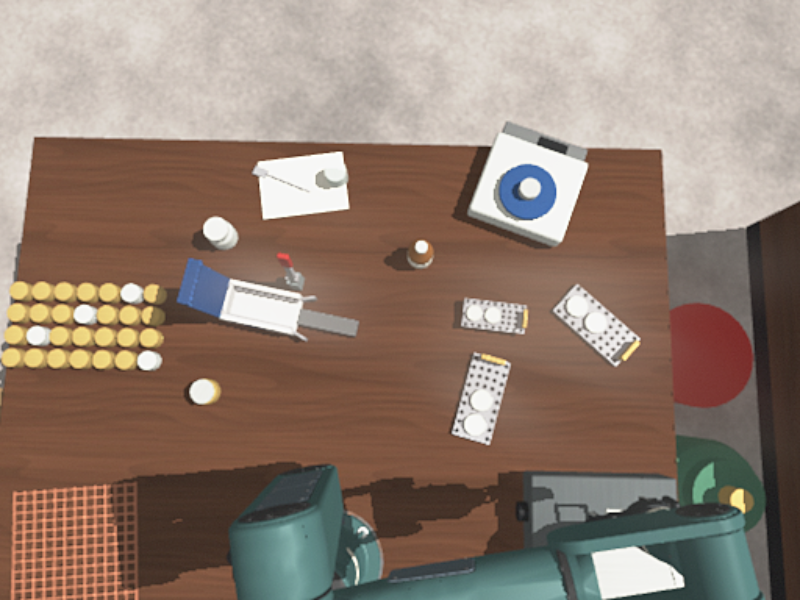

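View pics/side.png

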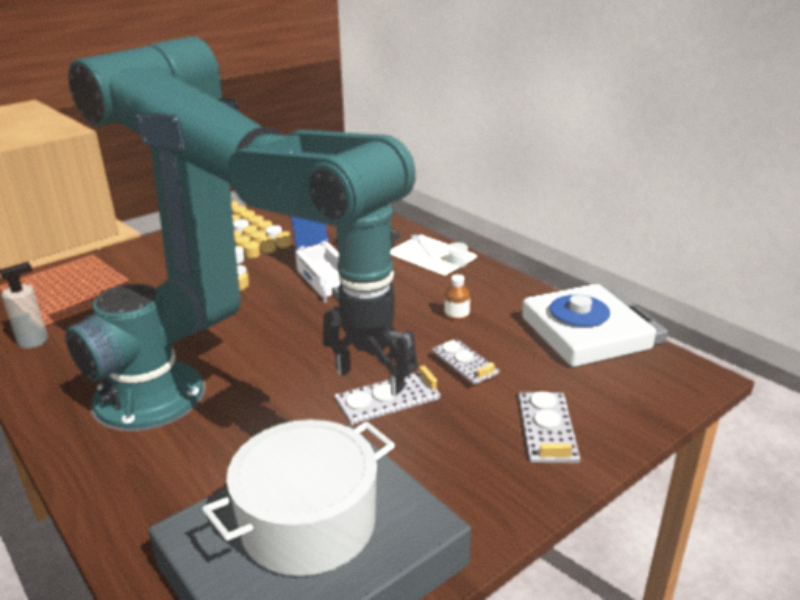

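The top view (800 px) shows three plates at (494,316), (481,398) and (597,324). The first, at about 64 px long, looks smallest. The dryer is at (265,303) with its sill running to (357,325), the lid up at (205,287) and the clamp at (290,265). Next I measure these.

```bash
python3 - <<'E'
from h import *
s=load('top');P=cloud(s);z=P[...,2];c=s['color'].astype(int)
sc=512/800
for n,(u,v) in dict(A=(494,316),B=(481,398),C=(597,324)).items():
    u=int(u*sc);v=int(v*sc)
    m=((z>.012)&(z<.07)).astype(np.uint8)
    k,l=cv2.connectedComponents(m); l0=l[v,u]; q=P[l==l0]
    top=(q[:,2]<.033)
    r=cv2.minAreaRect((q[:,:2]*1000).astype(np.float32))
    print(n,len(q),'rect',r,'z med',np.percentile(q[:,2],[5,30,50,70,95]).round(4))
    reg=(l==l0); hsv=cv2.cvtColor(s['color'],cv2.COLOR_RGB2HSV)
    br=cv2.dilate(reg.astype(np.uint8),np.ones((5,5)))>0
    y=br&(hsv[...,1]>130)&(hsv[...,0]>15)&(hsv[...,0]<35)&(hsv[...,2]>120)
    vv,uu=np.nonzero(y)
    if len(uu): print('  lip',len(uu),uu.mean(),vv.mean(),ray(s,uu.mean(),vv.mean(),.044), P[y][:,2].max())
# sill: grey ; dryer: heights
hsv=cv2.cvtColor(s['color'],cv2.COLOR_RGB2HSV)
roi=np.zeros(z.shape,bool);roi[int(240*sc):int(350*sc),int(170*sc):int(370*sc)]=1
for n,m,h in [('sill',roi&(z>.012)&(z<.03),.022),('white',roi&(hsv[...,1]<60)&(hsv[...,2]>150)&(z>.05)&(z<.066),.058)]:
    k,l,stt,cen=cv2.connectedComponentsWithStats(m.astype(np.uint8))
    for i in range(1,k):
        if stt[i,4]>30:
            vv,uu=np.nonzero(l==i); w=np.array([ray(s,a,b,h) for a,b in zip(uu,vv)])
            print(n,stt[i],cv2.minAreaRect((w[:,:2]*1000).astype(np.float32)), np.median(P[l==i][:,2]))
for n,m in [('blue',roi&(hsv[...,0]>100)&(hsv[...,0]<130)&(hsv[...,1]>120)),('red',roi&((hsv[...,0]<6)|(hsv[...,0]>174))&(hsv[...,1]>170)&(hsv[...,2]>130))]:
    q=P[m]; print(n,len(q),q.mean(0),q.min(0),q.max(0))
A=s['color'][:,:,::-1]
t1=cv2.resize(A[140:230,110:240],(790,547),interpolation=cv2.INTER_CUBIC)
t2=cv2.resize(A[170:290,285:425],(690,592),interpolation=cv2.INTER_CUBIC)
cv2.imwrite('pics/dry.png',t1);cv2.imwrite('pics/plates.png',t2)
E
```

```text
A 749 rect ((534.9417724609375, -347.65374755859375), (140.98870849609375, 64.17242431640625), 83.94703674316406) z med [0.0217 0.0247 0.0263 0.0287 0.036 ]
B 174 rect ((344.5509948730469, -326.38482666015625), (64.13195037841797, 49.01286315917969), 63.30134963989258) z med [0.0128 0.0159 0.0177 0.0194 0.022 ]
C 200 rect ((521.5592651367188, -577.4031372070312), (58.78297805786133, 81.29408264160156), 49.18140411376953) z med [0.0124 0.015  0.0178 0.0191 0.0224]
sill [ 147  184   83   31 1097] ((529.1856689453125, 99.50688171386719), (288.8514709472656, 66.60006713867188), 81.02082061767578) 0.021376652643481094
white [141 178  52  35 344] ((540.9285278320312, 168.1199493408203), (158.92234802246094, 88.53365325927734), 78.98023986816406) 0.05741622712457463
blue 81 [0.55508995 0.26357324 0.21470037] [0.51449173 0.2426303  0.07670019] [0.60012566 0.28162816 0.23328723]<stdin>:26: RuntimeWarning: Mean of empty slice.
  ret = um.true_divide(
Traceback (most recent call last):
ValueError: zero-size array to reduction operation minimum which has no identity
```

```bash
python3 - <<'E'
from h import *
s=load('top');P=cloud(s);z=P[...,2]
hsv=cv2.cvtColor(s['color'],cv2.COLOR_RGB2HSV).astype(int);H,S,V=[hsv[...,i] for i in range(3)]
sc=512/800
A=s['color'][:,:,::-1]
cv2.imwrite('pics/dry.png',cv2.resize(A[140:230,110:240],(790,547),interpolation=cv2.INTER_CUBIC))
cv2.imwrite('pics/plates.png',cv2.resize(A[170:290,285:425],(690,592),interpolation=cv2.INTER_CUBIC))
def rect(m,h):
    vv,uu=np.nonzero(m); w=np.array([ray(s,a,b,h)[:2]*1000 for a,b in zip(uu,vv)],np.float32)
    (c,wh,an)=cv2.minAreaRect(w); return np.round(c,1),np.round(wh,1),round(an,2),w.mean(0).round(1),len(w)
roi=np.zeros(z.shape,bool);roi[185:225,285:345]=1
m=roi&(z>.012)&(z<.07)
print('plateA, by ray at .026',rect(m&(z<.030),.026))
y=roi&(S>130)&(H>14)&(H<35)&(V>120);print('lip z.044',rect(y,.044))
d=roi&(z>.028)&(S<60)&(V>170)&~y;print('dishes',rect(d,.032))
roi=np.zeros(z.shape,bool);roi[190:220,195:235]=1
sm=roi&(z>.014)&(z<.03)&(abs(H-12)>-1);print('sill tip part',rect(sm,.022))
roi=np.zeros(z.shape,bool);roi[160:225,110:240]=1
print('walltops',rect(roi&(z>.052)&(z<.064)&(S<60)&(V>130),.058))
b=roi&(z>.05)&(H>100)&(H<130)&(S>100);q=P[b];print('blue',len(q),q.mean(0),q.min(0),q.max(0))
r=roi&((H<6)|(H>172))&(S>150)&(V>110)
print('red',r.sum(),P[r].mean(0),P[r].min(0),P[r].max(0), np.argwhere(r).mean(0))
E
```

```text
plateA, by ray at .026 (array([ 534.8, -346.1]), array([138.4,  64.4]), 84.0, array([ 534.1, -348.7], dtype=float32), 571)Traceback (most recent call last):
  File "<stdin>", line 14, in <module>
  File "<stdin>", line 10, in rect
cv2.error: OpenCV(4.12.0) /io/opencv/modules/imgproc/src/convhull.cpp:143: error: (-215:Assertion failed) total >= 0 && (depth == CV_32F || depth == CV_32S) in function 'convexHull'
```

View pics/dry.png

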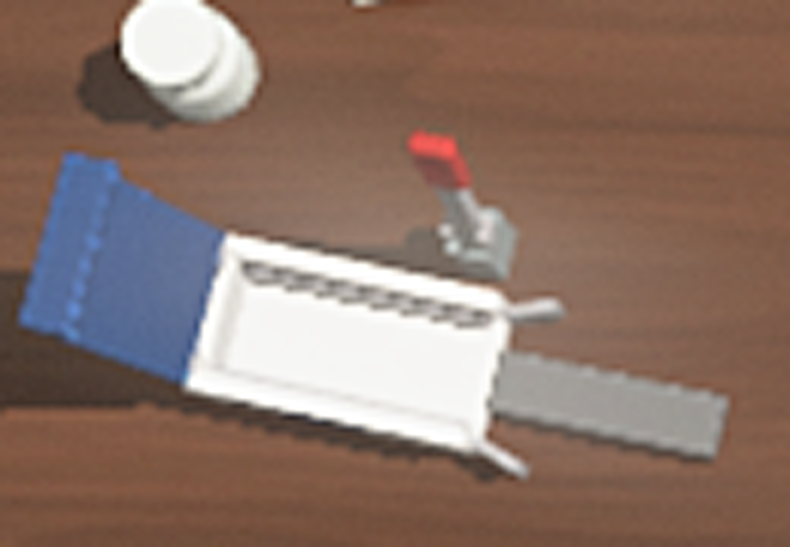

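View pics/plates.png

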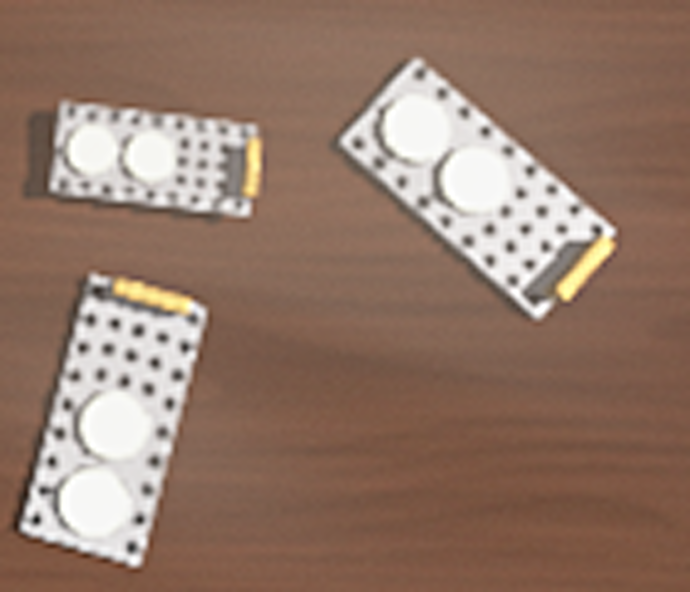

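Crops: the plate at (155,157) is raised (it casts a wider shadow) and measures 141x64 mm at z=0.026, so it is the smallest. The other two are larger and lie on the table. The dryer crop shows the sill running from (500,380) to (720,430), with the walls and clamp as described.

```bash
cat >> h.py <<'E'
def rect(s,m,h):
    vv,uu=np.nonzero(m)
    if len(vv)<5: return len(vv)
    w=np.array([ray(s,a,b,h)[:2]*1000 for a,b in zip(uu,vv)],np.float32)
    (c,wh,an)=cv2.minAreaRect(w); return np.round(c,1),np.round(wh,1),round(an,2),w.mean(0).round(1),len(w)
E
python3 - <<'E'
from h import *
s=load('top');P=cloud(s);z=P[...,2]
hsv=cv2.cvtColor(s['color'],cv2.COLOR_RGB2HSV).astype(int);H,S,V=[hsv[...,i] for i in range(3)]
def R(r0,r1,c0,c1):
    m=np.zeros(z.shape,bool);m[r0:r1,c0:c1]=1;return m
roi=R(185,225,285,345)
y=roi&(S>70)&(H>12)&(H<35)&(V>150);print('lip',rect(s,y,.044))
# sill: depth + low saturation
roi=R(190,220,193,236)
sm=roi&(z>.014)&(z<.03)&(S<60);print('sill',rect(s,sm,.022))
vv,uu=np.nonzero(sm);w=np.array([ray(s,a,b,.022)[:2] for a,b in zip(uu,vv)])
print('sill dir',cv2.fitLine(w.astype(np.float32),cv2.DIST_L2,0,.01,.01).ravel())
roi=R(160,225,110,240)
wt=roi&(z>.050)&(z<.066)&(S<60)&(V>130)
k,l,st,_=cv2.connectedComponentsWithStats(wt.astype(np.uint8));i=1+st[1:,4].argmax();print('walls',st[i],rect(s,l==i,.058))
b=roi&(H>100)&(H<130)&(S>100);q=P[b&(P[...,2]>.03)];print('blue',len(q),q.min(0),q.max(0))
r=roi&((H<8)|(H>172))&(S>150)&(V>110)
q=P[r];print('red',r.sum(),q.min(0),q.max(0))
# bystander positions
for n,(u,v) in dict(tin=(204,391),jar=(220,233),flask=(421,254)).items():
    u=int(u*.64);v=int(v*.64);m=R(v-14,v+14,u-14,u+14)&(z>.015);q=P[m];print(n,q.min(0).round(3),q.max(0).round(3))
E
```

```text
lip (array([ 525.9, -410. ]), array([10.3, 38.4]), 89.37, array([ 524.7, -411.2], dtype=float32), 39)
sill (array([523.1,  19.9]), array([ 91.6, 125.6]), 2.59, array([513.5,  22.7], dtype=float32), 381)
sill dir [0.23923725 0.97096115 0.5134963  0.02273154]
walls [141 178  52  35 346] (array([541.1, 168.2]), array([158.9,  88.7]), 78.86, array([543.9, 179.2], dtype=float32), 346)
blue 517 [0.51379596 0.2416107  0.0600491 ] [0.60012566 0.28239724 0.23404202]
red 23 [0.61213656 0.08488058 0.17567827] [0.6233571  0.10416829 0.1994254 ]
tin [ 0.33  -0.138  0.015] [0.381 0.312 1.285]
jar [ 0.351 -0.138  0.016] [0.734 0.296 1.285]
flask [ 0.351 -0.207  0.016] [ 0.695 -0.138  1.285]
```

```bash
cat >> h.py <<'E'
A=np.radians(78.86); D=np.array([np.cos(A),np.sin(A),0]);Y=np.array([-D[1],D[0],0])
O=np.array([.5411,.1682,0])-.080*D
def dry(p): return O+p[0]*D+p[1]*Y+np.array([0,0,p[2]])
def todry(X): X=np.array(X)-O; return np.array([X@D,X@Y,X[2]])
def plan(target,yaw=None):
    """tool-frame shift to world target, and turn about tool x so jaw axis is at `yaw` deg (mod 180)"""
    st=bot.read_state();M=Ro.from_rotvec(st['tcp_rot']).as_matrix()
    e=M.T@(np.array(target)-st['position'])
    g=np.degrees(np.arctan2(M[1,2],M[0,2])); print('t',round(st['t'],2),'pos',st['position'].round(4),'dry',todry(st['position']).round(4),'jawyaw',round(g,2),'xdown',M[:,0].round(3),'F',st['wrist_force'].round(1),'open',round(st['opening'],4),'q6',st['joints'][5].round(2))
    if yaw is not None: print('turn about tool x',round(-((yaw-g+90)%180-90),2),'(world z %.2f)'%((yaw-g+90)%180-90))
    print('tool shift',e.round(4))
E
python3 - <<'E'
from h import *
M=Ro.from_rotvec(bot.read_state()['tcp_rot']).as_matrix();print(M.round(3))
d=np.array([np.cos(np.radians(84)),np.sin(np.radians(84)),0]);g=np.array([.5348,-.3468,0])-.008*d
print(g,'dry O',O,todry([.523,.0,.02]))
plan(g+[0,0,.10],84-90)
E
```

```text
[[-0.     0.954  0.299]
 [ 0.002  0.299 -0.954]
 [-1.     0.    -0.002]]
[ 0.53396377 -0.35475618  0.        ] dry O [0.52564344 0.08970736 0.        ] [-0.08852783 -0.01473846  0.02      ]
t 0.1 pos [ 0.1644 -0.5244  0.2302] dry [-0.6723  0.2358  0.2302] jawyaw -72.59 xdown [-0.     0.002 -1.   ] F [-0.6 -0.6 -0.9] open 0.0854 q6 -0.1
turn about tool x -66.59 (world z 66.59)
tool shift [ 0.1304  0.4033 -0.051 ]
```

```bash
python3 - <<'E'
from h import *
st=bot.read_state();R0=Ro.from_rotvec(st['tcp_rot']);w=(np.array([.534,-.355,.10])-st['position'])/10
for k in range(10):
    print((R0*Ro.from_euler('x',-8.3*min(k,8),degrees=True)).inv().apply(w).round(4))
E
```

```text
[ 0.013   0.0403 -0.0051]
[0.013  0.0406 0.0008]
[0.013  0.0401 0.0067]
[0.013  0.0387 0.0124]
[0.013  0.0365 0.0178]
[0.013  0.0336 0.0229]
[0.013  0.0299 0.0275]
[0.013  0.0256 0.0316]
[0.013  0.0208 0.0349]
[0.013  0.0208 0.0349]
```

>>> jog_arm([
  {"xyz": [0.013, 0.04, -0.005], "dr": [-8.3, 0, 0]},
  {"xyz": [0.013, 0.041, 0.001], "dr": [-8.3, 0, 0]},
  {"xyz": [0.013, 0.04, 0.007], "dr": [-8.3, 0, 0]},
  {"xyz": [0.013, 0.039, 0.012], "dr": [-8.3, 0, 0]},
  {"xyz": [0.013, 0.036, 0.018], "dr": [-8.3, 0, 0]},
], grip=0)

```text
t: 0.6
position: [0.3504, -0.4397, 0.1653]
tcp_rot: [0.421, 1.53, -0.42]
wrist_force: [0.0, -0.6, -0.4]
opening: 0.0856
```

>>> jog_arm([
  {"xyz": [0.013, 0.034, 0.023], "dr": [-8.3, 0, 0]},
  {"xyz": [0.013, 0.03, 0.027], "dr": [-8.3, 0, 0]},
  {"xyz": [0.013, 0.026, 0.032], "dr": [-8.3, 0, 0]},
  {"xyz": [0.013, 0.021, 0.035], "dr": [0, 0, 0]},
  {"xyz": [0.013, 0.021, 0.035], "dr": [0, 0, 0]},
])

```text
t: 1.1
position: [0.5358, -0.3539, 0.1001]
tcp_rot: [0.085, 1.57, -0.084]
wrist_force: [0.0, -1.4, 0.4]
opening: 0.0854
```

```bash
python3 - <<'E'
from h import *
a=snap('top');b=snap('side')
plan([.534,-.355,.006],-6)
u,v=proj(b,[.535,-.347,.03]).astype(int);u0=max(0,u-70);v0=max(0,v-75)
u2,v2=proj(a,[.535,-.347,.03]).astype(int)
t=lambda s,u,v:cv2.resize(s['color'][max(0,v-60):v+50,max(0,u-55):u+55,::-1],(400,400),interpolation=cv2.INTER_CUBIC)
cv2.imwrite('pics/g.png',np.hstack([t(a,u2,v2),t(b,u,v)]))
E
```

```text
t 1.2 pos [ 0.5373 -0.3508  0.0973] dry [-0.43   -0.0965  0.0973] jawyaw -5.87 xdown [-0.003  0.005 -1.   ] F [-0.1  0.5 -1.2] open 0.0859 q6 -0.57
turn about tool x 0.13 (world z -0.13)
tool shift [ 0.0913 -0.0049 -0.0025]
```

View pics/g.png

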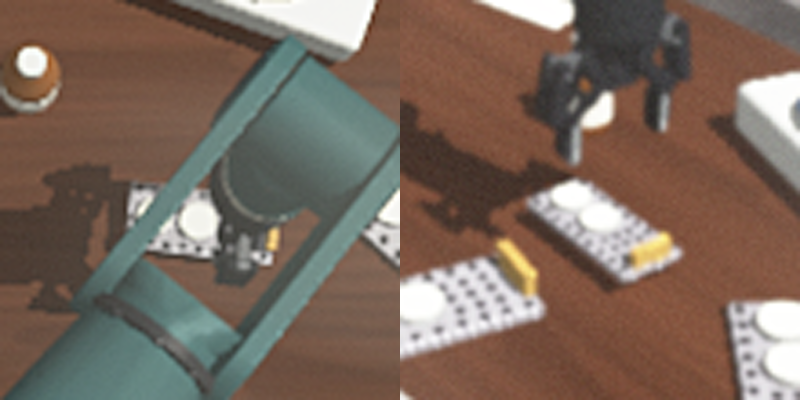

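The fingers straddle the plate in both views: in the side crop they are above (600,200), open across its width. Descending.

>>> jog_arm([
  {"xyz": [0.02, -0.005, -0.003], "dr": [0, 0, 0]},
  {"xyz": [0.03, 0, 0], "dr": [0, 0, 0]},
  {"xyz": [0.022, 0, 0], "dr": [0, 0, 0]},
  {"xyz": [0.012, 0, 0], "dr": [0, 0, 0]},
  {"xyz": [0.004, 0, 0], "dr": [0, 0, 0]},
])

```text
t: 1.7
position: [0.5298, -0.3593, 0.0113]
tcp_rot: [0.087, 1.572, -0.084]
wrist_force: [-0.3, -0.7, -0.9]
opening: 0.0857
```

```bash
python3 - <<'E'
from h import *
plan([.534,-.355,.006],-6)
b=snap('side')
u,v=proj(b,[.535,-.347,.03]).astype(int)
cv2.imwrite('pics/g2.png',cv2.resize(b['color'][v-50:v+40,u-60:u+60,::-1],(800,600),interpolation=cv2.INTER_CUBIC))
E
```

```text
t 1.7 pos [ 0.5298 -0.3593  0.0113] dry [-0.4397 -0.0908  0.0113] jawyaw -6.22 xdown [-0.003  0.002 -1.   ] F [-0.3 -0.7 -0.9] open 0.0857 q6 -0.58
turn about tool x -0.22 (world z 0.22)
tool shift [0.0053 0.0047 0.0037]
```

View pics/g2.png

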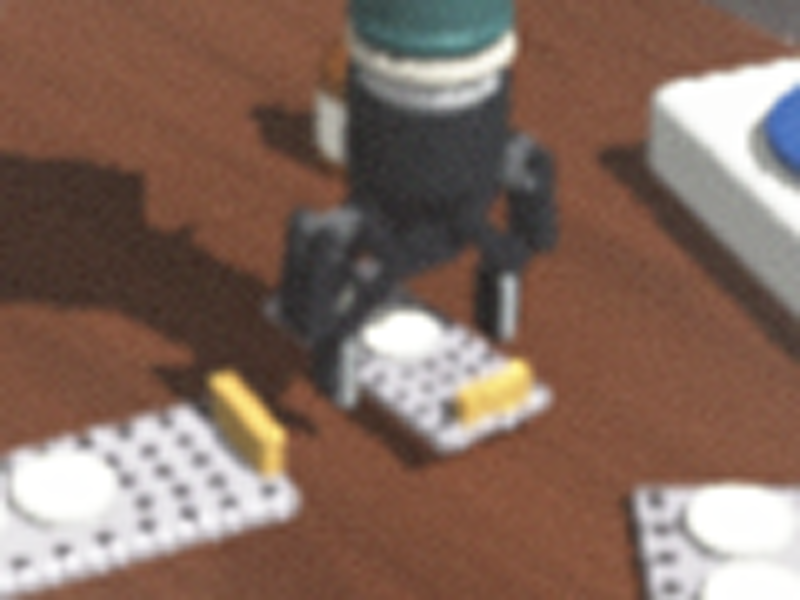

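The fingers straddle both edges (left at (340,370), right at (500,310)). Closing now.

>>> jog_arm([
  {"xyz": [0.003, 0.002, 0.002], "dr": [0, 0, 0]},
  {"xyz": [0, 0, 0], "dr": [0, 0, 0]},
  {"xyz": [0, 0, 0], "dr": [0, 0, 0]},
])

```text
t: 2.05
position: [0.5341, -0.3584, 0.0116]
tcp_rot: [0.084, 1.567, -0.086]
wrist_force: [-0.0, -0.5, -0.6]
opening: 0.085
```

>>> jog_arm([
  {"xyz": [0, 0, 0], "dr": [0, 0, 0]},
  {"xyz": [0, 0, 0], "dr": [0, 0, 0]},
  {"xyz": [0, 0, 0], "dr": [0, 0, 0]},
  {"xyz": [0, 0, 0], "dr": [0, 0, 0]},
  {"xyz": [0, 0, 0], "dr": [0, 0, 0]},
], grip=1, squeeze=70)

```text
t: 2.55
position: [0.5342, -0.3586, 0.0119]
tcp_rot: [0.084, 1.567, -0.086]
wrist_force: [0.0, -0.5, 5.7]
opening: 0.0616
```

>>> jog_arm([
  {"xyz": [0, 0, 0], "dr": [0, 0, 0]},
  {"xyz": [0, 0, 0], "dr": [0, 0, 0]},
  {"xyz": [-0.005, 0, 0], "dr": [0, 0, 0]},
  {"xyz": [-0.01, 0, 0], "dr": [0, 0, 0]},
  {"xyz": [-0.015, 0, 0], "dr": [0, 0, 0]},
])

```text
t: 3.05
position: [0.5318, -0.3567, 0.0384]
tcp_rot: [0.087, 1.574, -0.082]
wrist_force: [-0.9, 0.2, -4.3]
opening: 0.0617
```

>>> jog_arm([
  {"xyz": [-0.02, 0, 0], "dr": [0, 0, 0]},
  {"xyz": [-0.02, 0, 0], "dr": [0, 0, 0]},
  {"xyz": [-0.01, 0, 0], "dr": [0, 0, 0]},
  {"xyz": [0, 0, 0], "dr": [0, 0, 0]},
  {"xyz": [0, 0, 0], "dr": [0, 0, 0]},
])

```text
t: 3.55
position: [0.5331, -0.3577, 0.0899]
tcp_rot: [0.085, 1.57, -0.085]
wrist_force: [0.0, -0.1, -4.7]
opening: 0.0618
```

```bash
python3 - <<'E'
from h import *
# plate origin sits 8 mm ahead of TCP: aim plate x=-58 => TCP x=-66, dryer frame
plan(dry([-.066,0,.09]),78.86-90)
b=snap('side')
u,v=proj(b,[.535,-.347,.09]).astype(int)
cv2.imwrite('pics/g3.png',cv2.resize(b['color'][v-50:v+40,u-60:u+60,::-1],(600,450),interpolation=cv2.INTER_CUBIC))
E
```

```text
t 3.55 pos [ 0.5331 -0.3577  0.0899] dry [-0.4376 -0.0938  0.0899] jawyaw -6.19 xdown [-0.001  0.    -1.   ] F [ 0.  -0.1 -4.7] open 0.0618 q6 -0.57
turn about tool x 4.95 (world z -4.95)
tool shift [ 1.000e-04  3.783e-01 -6.140e-02]
```

View pics/g3.png

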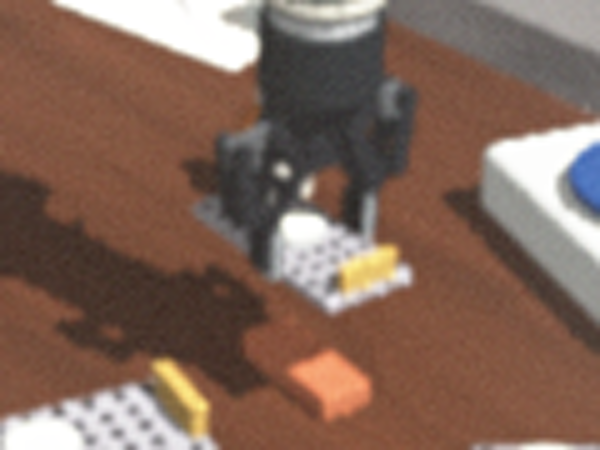

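The plate is lifted level and the block is bare. Carrying it to the sill.

>>> jog_arm([
  {"xyz": [0, 0, 0], "dr": [4.95, 0, 0]},
  {"xyz": [0, 0.03, -0.008], "dr": [0, 0, 0]},
  {"xyz": [0, 0.037, -0.0095], "dr": [0, 0, 0]},
  {"xyz": [0, 0.04, -0.01], "dr": [0, 0, 0]},
  {"xyz": [0, 0.04, -0.01], "dr": [0, 0, 0]},
])

```text
t: 4.1
position: [0.5237, -0.2048, 0.0885]
tcp_rot: [0.155, 1.568, -0.152]
wrist_force: [1.3, 1.0, -3.9]
opening: 0.0618
```

>>> jog_arm([
  {"xyz": [0, 0.04, -0.01], "dr": [0, 0, 0]},
  {"xyz": [0, 0.04, -0.01], "dr": [0, 0, 0]},
  {"xyz": [0, 0.04, -0.01], "dr": [0, 0, 0]},
  {"xyz": [0, 0.04, -0.01], "dr": [0, 0, 0]},
  {"xyz": [0, 0.03, -0.008], "dr": [0, 0, 0]},
])

```text
t: 4.6
position: [0.5131, -0.0082, 0.0888]
tcp_rot: [0.152, 1.569, -0.151]
wrist_force: [0.1, 0.5, -4.1]
opening: 0.0616
```

>>> jog_arm([
  {"xyz": [0, 0.02, -0.005], "dr": [0, 0, 0]},
  {"xyz": [0, 0.01, -0.003], "dr": [0, 0, 0]},
  {"xyz": [0, 0, 0], "dr": [0, 0, 0]},
  {"xyz": [0, 0, 0], "dr": [0, 0, 0]},
])

```text
t: 5.0
position: [0.5124, 0.0194, 0.0897]
tcp_rot: [0.152, 1.566, -0.154]
wrist_force: [-0.0, 0.4, -4.2]
opening: 0.0614
```

```bash
python3 - <<'E'
from h import *
plan(dry([-.070,0,.016]),78.86-90)
b=snap('side');a=snap('top')
def t(s,X,w,h):
    u,v=proj(s,X).astype(int);return cv2.resize(s['color'][max(0,v-50):v+50,max(0,u-50):u+50,::-1],(400,400),interpolation=cv2.INTER_CUBIC)
cv2.imwrite('pics/p1.png',np.hstack([t(a,dry([-.04,0,.05]),0,0),t(b,dry([-.04,0,.05]),0,0)]))
E
```

```text
t 5.0 pos [0.5124 0.0194 0.0897] dry [-0.0716 -0.0005  0.0897] jawyaw -11.16 xdown [-0.001 -0.001 -1.   ] F [-0.   0.4 -4.2] open 0.0614 q6 0.12
turn about tool x -0.02 (world z 0.02)
tool shift [ 0.0737  0.0016 -0.0005]
```

View pics/p1.png

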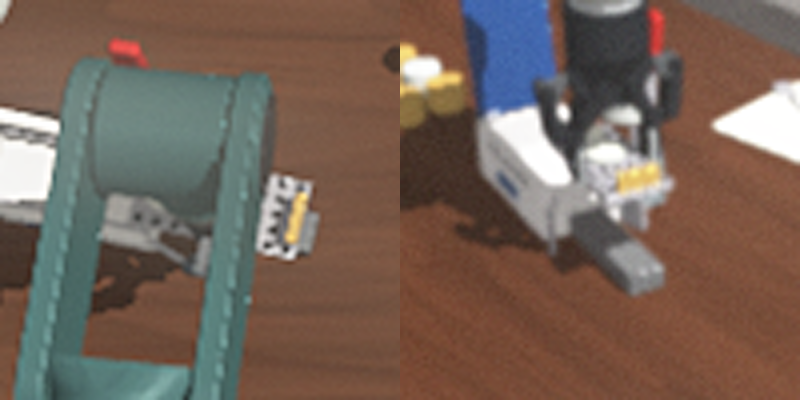

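The plate is level above the sill, in line with it and centred on the mouth as far as visible. I check the lip numerically while lowering (8 pictures viewed).

>>> jog_arm([
  {"xyz": [0.03, 0.002, 0], "dr": [0, 0, 0]},
  {"xyz": [0.024, 0, 0], "dr": [0, 0, 0]},
  {"xyz": [0.01, 0, 0], "dr": [0, 0, 0]},
  {"xyz": [0, 0, 0], "dr": [0, 0, 0]},
  {"xyz": [0, 0, 0], "dr": [0, 0, 0]},
])

```text
t: 5.6
position: [0.5135, 0.0214, 0.0275]
tcp_rot: [0.153, 1.564, -0.154]
wrist_force: [-0.8, -0.7, -1.1]
opening: 0.062
```

```bash
cat >> h.py <<'E'
def lip(s,h):
    hsv=cv2.cvtColor(s['color'],cv2.COLOR_RGB2HSV).astype(int);H,S,V=[hsv[...,i] for i in range(3)]
    m=np.zeros(H.shape,bool);m[150:235,180:285]=1
    m&=(S>70)&(H>16)&(H<35)&(V>150)
    vv,uu=np.nonzero(m)
    w=np.array([todry(ray(s,a,b,h))*1000 for a,b in zip(uu,vv)])
    w=w[(abs(w[:,1])<45)&(w[:,0]>-170)]
    if len(w)<5: return len(w)
    return 'lip dry x %.1f..%.1f mean %.1f  y %.1f..%.1f mean %.1f n %d'%(w[:,0].min(),w[:,0].max(),w[:,0].mean(),w[:,1].min(),w[:,1].max(),w[:,1].mean(),len(w)), cv2.minAreaRect(w[:,:2].astype(np.float32))
E
python3 - <<'E'
from h import *
plan(dry([-.070,0,.016]),78.86-90)
a=snap('top');print(lip(a,.058))
s=load('top');P=cloud(s);vv,uu=np.nonzero((P[...,2]>.012)&(P[...,2]<.03))
# sill tip, visible part
w=np.array([todry(ray(s,x,y,.022))*1000 for x,y in zip(uu,vv)]);q=w[(w[:,0]<-126)&(w[:,0]>-150)&(abs(w[:,1])<40)]
if len(q):print('sill',q.min(0),q.max(0))
E
```

```text
t 5.6 pos [0.5135 0.0214 0.0275] dry [-0.0694 -0.0013  0.0275] jawyaw -11.18 xdown [ 0.001 -0.001 -1.   ] F [-0.8 -0.7 -1.1] open 0.062 q6 0.13
turn about tool x -0.04 (world z 0.04)
tool shift [ 0.0115 -0.0006 -0.0013]
('lip dry x -129.3..-119.1 mean -124.4  y -17.3..22.2 mean 1.9 n 37', ((-124.13692474365234, 2.4262046813964844), (39.517696380615234, 9.896034240722656), 89.01070404052734))
sill [-133.93808526  -16.15441266   22.        ] [-126.08637828   16.84089107   22.        ]
```

Contact came early (z=0.0275, 3 N). The plate's front end is over the rails, so it must be set down farther back. Raise, back off 27 mm, lower.

>>> jog_arm([
  {"xyz": [-0.015, 0, 0], "dr": [0, 0, 0]},
  {"xyz": [0, -0.014, 0.0005], "dr": [0, 0, 0]},
  {"xyz": [0, -0.014, 0.001], "dr": [0, 0, 0]},
  {"xyz": [0, 0, 0], "dr": [0, 0, 0]},
  {"xyz": [0.01, 0, 0], "dr": [0, 0, 0]},
])

```text
t: 6.15
position: [0.51, -0.0065, 0.032]
tcp_rot: [0.154, 1.562, -0.154]
wrist_force: [0.3, 0.5, -3.2]
opening: 0.0616
```

>>> jog_arm([
  {"xyz": [0.005, 0, 0], "dr": [0, 0, 0]},
  {"xyz": [0.005, 0, 0], "dr": [0, 0, 0]},
  {"xyz": [0.002, 0, 0], "dr": [0, 0, 0]},
  {"xyz": [0, 0, 0], "dr": [0, 0, 0]},
  {"xyz": [0, 0, 0], "dr": [0, 0, 0]},
])

```text
t: 6.65
position: [0.5092, -0.0055, 0.0193]
tcp_rot: [0.152, 1.565, -0.152]
wrist_force: [0.3, 0.3, -2.9]
opening: 0.0616
```

```bash
python3 - <<'E'
from h import *
plan(dry([-.097,0,.016]),78.86-90)
a=snap('top');print(lip(a,.050))
E
```

```text
t 6.65 pos [ 0.5092 -0.0055  0.0193] dry [-0.0965 -0.0023  0.0193] jawyaw -11.12 xdown [ 0. -0. -1.] F [ 0.3  0.3 -2.9] open 0.0616 q6 0.07
turn about tool x 0.02 (world z -0.02)
tool shift [ 0.0033 -0.0005 -0.0023]
('lip dry x -156.1..-146.4 mean -151.4  y -20.0..19.0 mean 0.4 n 34', ((-151.17172241210938, -0.48909568786621094), (9.618797302246094, 38.95347213745117), 0.33807671070098877))
```

>>> jog_arm([
  {"xyz": [0.002, 0, 0], "dr": [0, 0, 0]},
  {"xyz": [0.001, 0, 0], "dr": [0, 0, 0]},
  {"xyz": [0.001, 0, 0], "dr": [0, 0, 0]},
  {"xyz": [0, 0, 0], "dr": [0, 0, 0]},
])

```text
t: 7.1
position: [0.5098, -0.0054, 0.0172]
tcp_rot: [0.153, 1.564, -0.153]
wrist_force: [-2.5, 1.5, 6.1]
opening: 0.062
```

>>> jog_arm([
  {"xyz": [0, 0, 0], "dr": [0, 0, 0]},
  {"xyz": [0, 0, 0], "dr": [0, 0, 0]},
  {"xyz": [0, 0, 0], "dr": [0, 0, 0]},
  {"xyz": [0, 0, 0], "dr": [0, 0, 0]},
  {"xyz": [0, 0, 0], "dr": [0, 0, 0]},
], grip=0)

```text
t: 7.6
position: [0.509, -0.0056, 0.0152]
tcp_rot: [0.153, 1.566, -0.153]
wrist_force: [0.2, -0.1, 0.1]
opening: 0.0855
```

>>> jog_arm([
  {"xyz": [-0.01, 0, 0], "dr": [0, 0, 0]},
  {"xyz": [-0.03, 0, 0], "dr": [0, 0, 0]},
  {"xyz": [-0.03, 0, 0], "dr": [0, 0, 0]},
  {"xyz": [-0.02, -0.03, 0], "dr": [0, 0, 0]},
  {"xyz": [0, -0.04, 0], "dr": [0, 0, 0]},
])

```text
t: 8.1
position: [0.4984, -0.0745, 0.1105]
tcp_rot: [0.149, 1.556, -0.151]
wrist_force: [0.7, -0.3, -1.0]
opening: 0.0856
```

>>> jog_arm([
  {"xyz": [0, -0.03, 0], "dr": [0, 0, 0]},
  {"xyz": [0, 0, 0], "dr": [0, 0, 0]},
  {"xyz": [0, 0, 0], "dr": [0, 0, 0]},
  {"xyz": [0, 0, 0], "dr": [0, 0, 0]},
  {"xyz": [0, 0, 0], "dr": [0, 0, 0]},
], grip=1)

```text
t: 8.6
position: [0.4898, -0.1027, 0.1053]
tcp_rot: [0.152, 1.566, -0.151]
wrist_force: [0.4, -0.1, 0.1]
opening: 0.0123
```

```bash
python3 - <<'E'
from h import *
# lip outer face near x=-155 -> stand behind with 20 mm margin
plan(dry([-.195,0,.037]),78.86-90)
a=snap('top');print(lip(a,.048));b=snap('side')
P=cloud(a);z=P[...,2];q=np.array([todry(p) for p in P[(z>.02)&(z<.04)]])*1000
q=q[(q[:,0]<-40)&(q[:,0]>-160)&(abs(q[:,1])<40)];print('plate',len(q),q.min(0),q.max(0),np.median(q[:,2]))
if len(q)>100: print(cv2.minAreaRect(q[:,:2].astype(np.float32)))
def t(s,X):
    u,v=proj(s,X).astype(int);return cv2.resize(s['color'][max(0,v-50):v+50,max(0,u-50):u+50,::-1],(400,400),interpolation=cv2.INTER_CUBIC)
cv2.imwrite('pics/p2.png',np.hstack([t(a,dry([-.08,0,.05])),t(b,dry([-.08,0,.05]))]))
E
```

```text
t 8.6 pos [ 0.4898 -0.1027  0.1053] dry [-0.1957 -0.0021  0.1053] jawyaw -11.06 xdown [-0.  0. -1.] F [ 0.4 -0.1  0.1] open 0.0123 q6 -0.13
turn about tool x 0.08 (world z -0.08)
tool shift [ 0.0683  0.0007 -0.0021]
('lip dry x -152.6..-145.2 mean -148.9  y 14.8..19.5 mean 17.2 n 6', ((-148.8903350830078, 17.15435791015625), (6.841869831085205, 3.4214632511138916), 12.337221145629883))
plate 282 [-154.01190808  -35.03365093   21.62274754] [-40.24332194  29.46989276  39.83773974] 29.982972865637358
((-97.17729187011719, -2.6889266967773438), (64.18048095703125, 113.89276123046875), 89.64025115966797)
```

View pics/p2.png

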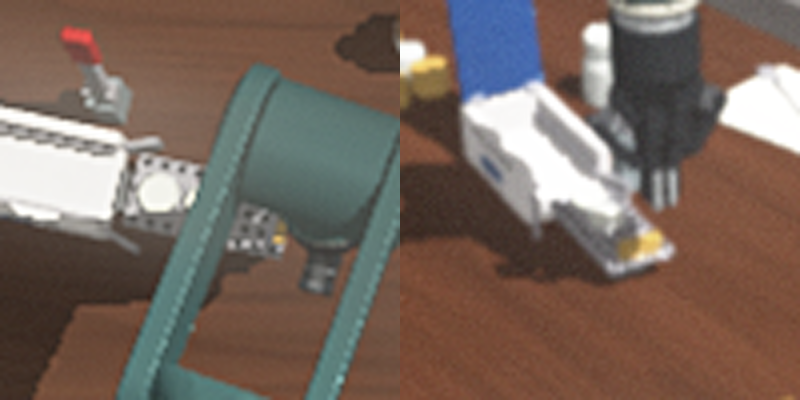

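The plate is flat on the sill and released, with the fingers behind it (9 viewed). Now the push from behind with closed fingers.

>>> jog_arm([
  {"xyz": [0.03, 0, 0], "dr": [0, 0, 0]},
  {"xyz": [0.03, 0, 0], "dr": [0, 0, 0]},
  {"xyz": [0.009, 0, 0], "dr": [0, 0, 0]},
  {"xyz": [0, 0, 0], "dr": [0, 0, 0]},
  {"xyz": [0, 0, 0], "dr": [0, 0, 0]},
])

```text
t: 9.2
position: [0.4905, -0.1038, 0.0374]
tcp_rot: [0.152, 1.564, -0.153]
wrist_force: [0.1, -0.3, -0.1]
opening: -0.0001
```

>>> jog_arm([
  {"xyz": [0, 0.015, 0], "dr": [0, 0, 0]},
  {"xyz": [0, 0.012, 0], "dr": [0, 0, 0]},
  {"xyz": [0, 0.012, 0], "dr": [0, 0, 0]},
  {"xyz": [0, 0.012, 0], "dr": [0, 0, 0]},
  {"xyz": [0, 0.012, 0], "dr": [0, 0, 0]},
])

```text
t: 9.7
position: [0.5025, -0.0412, 0.037]
tcp_rot: [0.151, 1.564, -0.153]
wrist_force: [-0.7, -2.7, 2.3]
opening: 0.0002
```

>>> jog_arm([
  {"xyz": [0, 0.01, 0], "dr": [0, 0, 0]},
  {"xyz": [0, 0.01, 0], "dr": [0, 0, 0]},
  {"xyz": [0, 0.01, 0], "dr": [0, 0, 0]},
  {"xyz": [0, 0.005, 0], "dr": [0, 0, 0]},
  {"xyz": [0, 0, 0], "dr": [0, 0, 0]},
])

```text
t: 10.2
position: [0.5085, -0.0063, 0.0359]
tcp_rot: [0.153, 1.566, -0.151]
wrist_force: [0.1, -0.1, 0.0]
opening: 0.0001
```

```bash
python3 - <<'E'
from h import *
plan(dry([-.001,0,.036]),78.86-90)
a=snap('top');print(lip(a,.048))
P=cloud(a);z=P[...,2];q=np.array([todry(p) for p in P[(z>.02)&(z<.045)]])*1000
q=q[(q[:,0]<-2)&(q[:,0]>-160)&(abs(q[:,1])<34)]
for lo in range(-120,0,10):
    r=q[(q[:,0]>=lo)&(q[:,0]<lo+10)]
    if len(r)>3: print(lo,len(r),r.min(0).round(),r.max(0).round())
E
```

```text
t 10.2 pos [ 0.5085 -0.0063  0.0359] dry [-0.0975 -0.0018  0.0359] jawyaw -11.09 xdown [-0.     0.001 -1.   ] F [ 0.1 -0.1  0. ] open 0.0001 q6 0.07
turn about tool x 0.05 (world z -0.05)
tool shift [ 0.0001  0.0965 -0.0017]Traceback (most recent call last):
  File "<stdin>", line 3, in <module>
  File "h.py", line 40, in lip
    w=w[(abs(w[:,1])<45)&(w[:,0]>-170)]
             ~^^^^^
IndexError: too many indices for array: array is 1-dimensional, but 2 were indexed
```

>>> jog_arm([
  {"xyz": [0, 0.01, 0], "dr": [0, 0, 0]},
  {"xyz": [0, 0.012, 0], "dr": [0, 0, 0]},
  {"xyz": [0, 0.012, 0], "dr": [0, 0, 0]},
  {"xyz": [0, 0.01, 0], "dr": [0, 0, 0]},
])

```text
t: 10.65
position: [0.5171, 0.0369, 0.036]
tcp_rot: [0.153, 1.566, -0.152]
wrist_force: [0.2, -2.2, -2.3]
opening: -0.0002
```

>>> jog_arm([
  {"xyz": [0, 0.01, 0], "dr": [0, 0, 0]},
  {"xyz": [0, 0.01, 0], "dr": [0, 0, 0]},
  {"xyz": [0, 0.01, 0], "dr": [0, 0, 0]},
  {"xyz": [0, 0.005, 0], "dr": [0, 0, 0]},
])

```text
t: 11.05
position: [0.5241, 0.071, 0.0363]
tcp_rot: [0.152, 1.565, -0.152]
wrist_force: [-1.1, -1.4, -0.2]
opening: 0.0
```

```bash
python3 - <<'E'
from h import *
plan(dry([-.001,0,.036]),78.86-90)
a=snap('top');b=snap('side')
P=cloud(a);hsv=cv2.cvtColor(a['color'],cv2.COLOR_RGB2HSV)
q=np.array([todry(p) for p in P.reshape(-1,3)])*1000
m=(q[:,0]>0)&(q[:,0]<150)&(abs(q[:,1])<26)&(q[:,2]<50)&(q[:,2]>10);q=q[m]
for lo in range(0,150,10):
    r=q[(q[:,0]>=lo)&(q[:,0]<lo+10)]
    if len(r)>3: print(lo,len(r),'z med %.1f max %.1f'%(np.median(r[:,2]),r[:,2].max()))
E
```

```text
t 11.05 pos [0.5241 0.071  0.0363] dry [-0.0186 -0.0021  0.0363] jawyaw -11.09 xdown [ 0.  0. -1.] F [-1.1 -1.4 -0.2] open 0.0 q6 0.22
turn about tool x 0.05 (world z -0.05)
tool shift [ 0.0003  0.0176 -0.0021]
20 5 z med 31.1 max 33.6
30 8 z med 29.4 max 31.6
40 12 z med 30.1 max 33.5
50 14 z med 29.4 max 40.2
60 15 z med 30.8 max 41.4
70 12 z med 31.4 max 34.5
80 12 z med 29.3 max 33.7
```

>>> jog_arm([
  {"xyz": [0, 0.006, 0], "dr": [0, 0, 0]},
  {"xyz": [0, 0.005, 0], "dr": [0, 0, 0]},
  {"xyz": [0, 0, 0], "dr": [0, 0, 0]},
  {"xyz": [0, 0, 0], "dr": [0, 0, 0]},
])

```text
t: 11.55
position: [0.5262, 0.0811, 0.0364]
tcp_rot: [0.153, 1.565, -0.152]
wrist_force: [0.6, -0.2, -0.6]
opening: -0.0001
```

>>> jog_arm([
  {"xyz": [0, 0.003, 0], "dr": [0, 0, 0]},
  {"xyz": [0, 0.002, 0], "dr": [0, 0, 0]},
  {"xyz": [0, 0, 0], "dr": [0, 0, 0]},
])

```text
t: 11.85
position: [0.5271, 0.0857, 0.0364]
tcp_rot: [0.153, 1.565, -0.153]
wrist_force: [0.1, -0.6, 1.2]
opening: -0.0
```

>>> jog_arm([
  {"xyz": [0, 0.002, 0], "dr": [0, 0, 0]},
  {"xyz": [0, 0, 0], "dr": [0, 0, 0]},
])

```text
t: 12.05
position: [0.5275, 0.0877, 0.0364]
tcp_rot: [0.153, 1.565, -0.153]
wrist_force: [0.1, -1.6, 1.4]
opening: -0.0002
```

>>> jog_arm([
  {"xyz": [0, 0.002, 0], "dr": [0, 0, 0]},
  {"xyz": [0, 0, 0], "dr": [0, 0, 0]},
])

```text
t: 12.25
position: [0.5279, 0.0898, 0.0363]
tcp_rot: [0.153, 1.565, -0.153]
wrist_force: [0.2, -0.5, 0.9]
opening: -0.0002
```

>>> jog_arm([
  {"xyz": [0, 0.002, 0], "dr": [0, 0, 0]},
  {"xyz": [0, 0, 0], "dr": [0, 0, 0]},
])

```text
t: 12.45
position: [0.5283, 0.0918, 0.0363]
tcp_rot: [0.153, 1.565, -0.152]
wrist_force: [-0.1, -1.8, -0.1]
opening: 0.0003
```

>>> jog_arm([
  {"xyz": [0, 0.001, 0], "dr": [0, 0, 0]},
  {"xyz": [0, 0, 0], "dr": [0, 0, 0]},
])

```text
t: 12.65
position: [0.5284, 0.0924, 0.0363]
tcp_rot: [0.152, 1.565, -0.153]
wrist_force: [-0.2, -2.6, 1.2]
opening: 0.0001
```

```bash
cat >> h.py <<'E'
def dishes(a):
    P=cloud(a);q=((P-O)@np.stack([D,Y,[0,0,1]],1))*1000
    out=[]
    for lo in range(20,152,4):
        r=q[(q[...,0]>=lo)&(q[...,0]<lo+4)&(abs(q[...,1])<14)&(q[...,2]<60)&(q[...,2]>10)]
        if len(r)>2: out.append('%d:%.1f'%(lo,np.median(r[:,2])))
    print(' '.join(out))
E
python3 - <<'E'
from h import *
plan(dry([0,0,.036]),78.86-90)
a=snap('top');dishes(a);b=snap('side')
t=lambda s,X,r:cv2.resize(s['color'][proj(s,X).astype(int)[1]-r:proj(s,X).astype(int)[1]+r,proj(s,X).astype(int)[0]-r:proj(s,X).astype(int)[0]+r,::-1],(400,400),interpolation=cv2.INTER_CUBIC)
cv2.imwrite('pics/p3.png',np.hstack([t(a,dry([.06,0,.05]),36),t(b,dry([.06,0,.05]),36)]))
E
```

```text
t 12.65 pos [0.5284 0.0924 0.0363] dry [ 0.0031 -0.0022  0.0363] jawyaw -11.14 xdown [ 0.    -0.001 -1.   ] F [-0.2 -2.6  1.2] open 0.0001 q6 0.26
turn about tool x 0.0 (world z -0.00)
tool shift [ 0.0004 -0.0031 -0.0022]
76:34.9 84:34.8
```

>>> jog_arm([
  {"xyz": [0, 0.0015, 0], "dr": [0, 0, 0]},
  {"xyz": [0, 0, 0], "dr": [0, 0, 0]},
])

```text
t: 12.95
position: [0.5284, 0.0924, 0.0364]
tcp_rot: [0.15, 1.566, -0.156]
wrist_force: [-2.1, -6.1, 2.5]
opening: 0.0003
```

>>> jog_arm([
  {"xyz": [0, -0.02, 0], "dr": [0, 0, 0]},
  {"xyz": [-0.02, -0.02, 0], "dr": [0, 0, 0]},
  {"xyz": [-0.05, 0, 0], "dr": [0, 0, 0]},
  {"xyz": [0, -0.05, 0], "dr": [0, 0, 0]},
  {"xyz": [0, -0.05, 0], "dr": [0, 0, 0]},
])

```text
t: 13.45
position: [0.5033, -0.0429, 0.1087]
tcp_rot: [0.15, 1.56, -0.148]
wrist_force: [0.7, -1.3, -0.8]
opening: -0.0002
```

```bash
python3 - <<'E'
from h import *
plan(dry([0,0,.036]),78.86-90)
a=snap('top');dishes(a);b=snap('side')
P=cloud(a);q=((P-O)@np.stack([D,Y,[0,0,1]],1))*1000
r=q[(q[...,0]>-5)&(q[...,0]<40)&(abs(q[...,1])<22)&(q[...,2]>38)&(q[...,2]<60)];print('lip pts',r.round(0)[:20].tolist())
t=lambda s,X,r:cv2.resize(s['color'][proj(s,X).astype(int)[1]-r:proj(s,X).astype(int)[1]+r,proj(s,X).astype(int)[0]-r:proj(s,X).astype(int)[0]+r,::-1],(400,400),interpolation=cv2.INTER_CUBIC)
cv2.imwrite('pics/p3.png',np.hstack([t(a,dry([.07,0,.05]),36),t(b,dry([.07,0,.05]),36)]))
E
```

```text
t 13.45 pos [ 0.5033 -0.0429  0.1087] dry [-0.1344 -0.0037  0.1087] jawyaw -10.92 xdown [ 0.006  0.001 -1.   ] F [ 0.7 -1.3 -0.8] open -0.0002 q6 -0.01
turn about tool x 0.22 (world z -0.22)
tool shift [ 0.073   0.1343 -0.0036]
20:28.0 24:29.1 28:30.7 32:30.6 36:30.7 40:29.7 44:29.5 48:30.9 52:30.6 56:30.3 60:27.8 64:28.9 68:33.8 72:35.3 76:35.7 80:35.3 84:35.8 88:36.7 92:33.1 96:34.9 100:34.8 104:29.7 108:33.3 112:35.2 116:36.3 120:36.4 124:36.0 128:36.2 132:35.3 136:34.9 140:30.4 144:28.9 148:43.2
lip pts [[18.0, -19.0, 46.0], [16.0, -20.0, 43.0], [17.0, -15.0, 48.0], [13.0, -16.0, 49.0], [16.0, -12.0, 48.0], [19.0, -8.0, 49.0], [16.0, -9.0, 43.0], [17.0, -4.0, 50.0], [14.0, -5.0, 49.0], [18.0, -2.0, 45.0], [14.0, -2.0, 46.0], [16.0, 2.0, 48.0], [18.0, 6.0, 50.0], [15.0, 6.0, 50.0], [19.0, 9.0, 44.0], [14.0, 9.0, 49.0], [18.0, 12.0, 43.0], [16.0, 16.0, 48.0]]
```

View pics/p3.png

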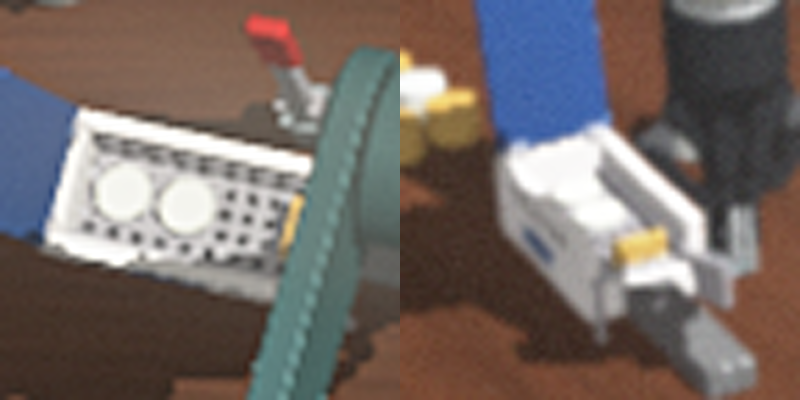

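The plate is home: dishes span x≈68–104 and 108–142 (expected 66–102 and 107–143), the lip is at x≈14–17, and push force rose without advance. The picture shows the plate square inside, under the rails (10 viewed). Now over the lid.

>>> jog_arm([
  {"xyz": [-0.043, 0.01, -0.003], "dr": [0, 0, 0]},
  {"xyz": [-0.043, 0.025, 0], "dr": [0, 0, 0]},
  {"xyz": [-0.043, 0.035, 0], "dr": [0, 0, 0]},
  {"xyz": [-0.043, 0.04, 0], "dr": [0, 0, 0]},
  {"xyz": [0, 0.04, 0], "dr": [0, 0, 0]},
])

```text
t: 14.05
position: [0.5283, 0.0977, 0.2749]
tcp_rot: [0.156, 1.553, -0.149]
wrist_force: [0.1, 0.6, 0.7]
opening: 0.0002
```

>>> jog_arm([
  {"xyz": [0, 0.045, 0], "dr": [0, 0, 0]},
  {"xyz": [0, 0.045, 0], "dr": [0, 0, 0]},
  {"xyz": [0, 0.045, 0], "dr": [0, 0, 0]},
  {"xyz": [0, 0.045, 0], "dr": [0, 0, 0]},
  {"xyz": [0, 0.035, 0], "dr": [0, 0, 0]},
])

```text
t: 14.55
position: [0.5666, 0.3105, 0.2666]
tcp_rot: [0.152, 1.567, -0.149]
wrist_force: [1.2, -0.0, 0.5]
opening: -0.0
```

>>> jog_arm([
  {"xyz": [0, 0.02, 0], "dr": [0, 0, 0]},
  {"xyz": [0, 0, 0], "dr": [0, 0, 0]},
  {"xyz": [0, 0, 0], "dr": [0, 0, 0]},
])

```text
t: 14.85
position: [0.5706, 0.3267, 0.2667]
tcp_rot: [0.151, 1.567, -0.152]
wrist_force: [-0.6, -0.7, -0.4]
opening: 0.0002
```

```bash
python3 - <<'E'
from h import *
plan(dry([.25,-.002,.195]),78.86-90)
a=load('top')  # taken before this motion: lid untouched
P=cloud(a);hsv=cv2.cvtColor(a['color'],cv2.COLOR_RGB2HSV);q=((P-O)@np.stack([D,Y,[0,0,1]],1))*1000
m=(hsv[...,0]>100)&(hsv[...,0]<130)&(hsv[...,1]>100)&(q[...,2]>60)&(abs(q[...,1])<60)&(q[...,0]>120)&(q[...,0]<260)
r=q[m];print(len(r))
for lo in range(60,240,20):
    k=r[(r[:,2]>=lo)&(r[:,2]<lo+20)]
    if len(k):print(lo,len(k),k.mean(0).round(1),k[:,0].min().round(),k[:,0].max().round(),k[:,1].min().round(),k[:,1].max().round())
E
```

```text
t 14.85 pos [0.5706 0.3267 0.2667] dry [0.2412 0.0017 0.2667] jawyaw -11.05 xdown [-0.002 -0.    -1.   ] F [-0.6 -0.7 -0.4] open 0.0002 q6 0.63
turn about tool x 0.09 (world z -0.09)
tool shift [0.0717 0.0088 0.0038]
704
60 21 [157.9   9.4  74.9] 156.0 160.0 -32.0 40.0
80 56 [160.   10.1  89. ] 156.0 164.0 -38.0 44.0
100 59 [163.6   8.7 110.4] 160.0 166.0 -38.0 44.0
120 83 [167.    3.6 130.1] 162.0 171.0 -38.0 44.0
140 88 [170.4   3.3 150.6] 167.0 174.0 -40.0 44.0
160 98 [173.7   3.1 170.7] 170.0 177.0 -39.0 44.0
180 33 [175.8   4.8 184.9] 174.0 180.0 -38.0 44.0
200 3 [181.6  43.3 211.2] 180.0 185.0 43.0 44.0
220 263 [174.7   2.2 226.7] 161.0 191.0 -41.0 44.0
```

The lid stands at about 1.72 rad and its outer face is at x≈183 mm at z=0.20. Descending behind it, then pushing over.

>>> jog_arm([
  {"xyz": [0.025, 0.005, 0.003], "dr": [0, 0, 0]},
  {"xyz": [0.03, 0, 0], "dr": [0, 0, 0]},
  {"xyz": [0.015, 0, 0], "dr": [0, 0, 0]},
  {"xyz": [0, 0, 0], "dr": [0, 0, 0]},
])

```text
t: 15.25
position: [0.5737, 0.3285, 0.1942]
tcp_rot: [0.151, 1.571, -0.156]
wrist_force: [0.9, 0.7, -0.3]
opening: -0.0003
```

>>> jog_arm([
  {"xyz": [0, -0.02, 0], "dr": [0, 0, 0]},
  {"xyz": [0, -0.02, 0], "dr": [0, 0, 0]},
  {"xyz": [0, -0.02, 0], "dr": [0, 0, 0]},
  {"xyz": [0, -0.013, 0], "dr": [0, 0, 0]},
  {"xyz": [0, 0, 0], "dr": [0, 0, 0]},
])

```text
t: 15.75
position: [0.5616, 0.257, 0.1999]
tcp_rot: [0.155, 1.562, -0.154]
wrist_force: [-0.3, 0.0, -0.0]
opening: -0.0002
```

>>> jog_arm([
  {"xyz": [0.005, -0.0235, 0], "dr": [0, 0, 0]},
  {"xyz": [0.006, -0.0235, 0], "dr": [0, 0, 0]},
  {"xyz": [0.0095, -0.018, 0], "dr": [0, 0, 0]},
  {"xyz": [0.0095, -0.018, 0], "dr": [0, 0, 0]},
  {"xyz": [0, 0, 0], "dr": [0, 0, 0]},
])

```text
t: 16.25
position: [0.5442, 0.1756, 0.1665]
tcp_rot: [0.153, 1.568, -0.156]
wrist_force: [-1.0, 1.7, 0.3]
opening: -0.0002
```

>>> jog_arm([
  {"xyz": [0.0145, -0.014, 0], "dr": [0, 0, 0]},
  {"xyz": [0.0145, -0.014, 0], "dr": [0, 0, 0]},
  {"xyz": [0.0175, -0.0095, 0], "dr": [0, 0, 0]},
  {"xyz": [0.0175, -0.0095, 0], "dr": [0, 0, 0]},
  {"xyz": [0, 0, 0], "dr": [0, 0, 0]},
])

```text
t: 16.75
position: [0.5345, 0.1307, 0.1015]
tcp_rot: [0.152, 1.57, -0.154]
wrist_force: [-0.7, 0.5, -0.8]
opening: 0.0003
```

```bash
python3 - <<'E'
from h import *
plan(dry([.034,-.002,.067]),78.86-90)
b=snap('side')
P=cloud(b);hsv=cv2.cvtColor(b['color'],cv2.COLOR_RGB2HSV);q=((P-O)@np.stack([D,Y,[0,0,1]],1))*1000
m=(hsv[...,0]>100)&(hsv[...,0]<130)&(hsv[...,1]>100)&(q[...,2]>50)&(abs(q[...,1])<60)&(q[...,0]>-30)&(q[...,0]<260)
r=q[m];print(len(r))
for lo in range(-20,180,20):
    k=r[(r[:,0]>=lo)&(r[:,0]<lo+20)]
    if len(k):print(lo,len(k),k[:,2].min().round(),k[:,2].max().round())
E
```

```text
t 16.75 pos [0.5345 0.1307 0.1015] dry [ 0.042  -0.0007  0.1015] jawyaw -11.18 xdown [-0.005 -0.001 -1.   ] F [-0.7  0.5 -0.8] open 0.0003 q6 0.33
turn about tool x -0.04 (world z 0.04)
tool shift [ 0.0345 -0.0079  0.0015]
244
-20 83 82.0 108.0
0 78 82.0 109.0
20 26 97.0 105.0
40 19 91.0 96.0
60 12 86.0 93.0
80 9 82.0 87.0
100 6 77.0 83.0
120 7 69.0 75.0
140 4 67.0 71.0
```

>>> jog_arm([
  {"xyz": [0.012, -0.004, 0], "dr": [0, 0, 0]},
  {"xyz": [0.012, -0.004, 0], "dr": [0, 0, 0]},
  {"xyz": [0.008, 0, 0], "dr": [0, 0, 0]},
  {"xyz": [0.003, 0, 0], "dr": [0, 0, 0]},
  {"xyz": [0, 0, 0], "dr": [0, 0, 0]},
])

```text
t: 17.3
position: [0.5337, 0.123, 0.0677]
tcp_rot: [0.152, 1.567, -0.153]
wrist_force: [0.7, -0.0, -0.7]
opening: -0.0001
```

>>> jog_arm([
  {"xyz": [0.001, 0, 0], "dr": [0, 0, 0]},
  {"xyz": [0, 0, 0], "dr": [0, 0, 0]},
])

```text
t: 17.5
position: [0.5345, 0.1231, 0.0679]
tcp_rot: [0.153, 1.565, -0.153]
wrist_force: [0.1, -0.3, -1.2]
opening: 0.0
```

>>> jog_arm([
  {"xyz": [0.0015, 0, 0], "dr": [0, 0, 0]},
  {"xyz": [0, 0, 0], "dr": [0, 0, 0]},
])

```text
t: 17.7
position: [0.5346, 0.1231, 0.0664]
tcp_rot: [0.153, 1.565, -0.153]
wrist_force: [0.1, -0.3, -0.2]
opening: 0.0
```

>>> jog_arm([
  {"xyz": [0.0015, 0, 0], "dr": [0, 0, 0]},
  {"xyz": [0, 0, 0], "dr": [0, 0, 0]},
])

```text
t: 17.9
position: [0.5346, 0.1231, 0.0661]
tcp_rot: [0.153, 1.564, -0.153]
wrist_force: [-1.8, -0.9, 4.7]
opening: -0.0001
```

```bash
cat >> h.py <<'E'
def lidz(b):
    P=cloud(b);hsv=cv2.cvtColor(b['color'],cv2.COLOR_RGB2HSV);q=((P-O)@np.stack([D,Y,[0,0,1]],1))*1000
    m=(hsv[...,0]>100)&(hsv[...,0]<130)&(hsv[...,1]>100)&(q[...,2]>58)&(abs(q[...,1])<40)&(q[...,0]>0)&(q[...,0]<150)
    r=q[m];f=np.polyfit(r[:,0],r[:,2],1);print('lid n',len(r),'slope %.3f'%-f[0],'z at 0: %.1f, at 158: %.1f'%(f[1],np.polyval(f,158)))
E
python3 -c "
from h import *
plan(dry([.034,-.002,.067]),78.86-90);lidz(snap('side'));lidz(snap('top'))"
```

```text
t 17.9 pos [0.5346 0.1231 0.0661] dry [ 0.0345 -0.0024  0.0661] jawyaw -11.14 xdown [ 0.001  0.    -1.   ] F [-1.8 -0.9  4.7] open -0.0001 q6 0.32
turn about tool x -0.0 (world z 0.00)
tool shift [-0.0009 -0.0005 -0.0004]
lid n 224 slope -0.001 z at 0: 65.1, at 158: 65.3
lid n 222 slope 0.002 z at 0: 65.3, at 158: 65.1
```

The lid is shut: slope 0.00, outer face at 65 mm, and 5 N back on the finger. Now to the outer side of the clamp, over its top.

>>> jog_arm([
  {"xyz": [-0.02, 0, 0], "dr": [0, 0, 0]},
  {"xyz": [-0.045, 0, 0], "dr": [0, 0, 0]},
  {"xyz": [-0.045, 0, 0], "dr": [0, 0, 0]},
  {"xyz": [-0.045, -0.005, 0], "dr": [0, 0, 0]},
  {"xyz": [-0.04, -0.007, 0.01], "dr": [0, 0, 0]},
])

```text
t: 18.5
position: [0.5414, 0.1097, 0.2626]
tcp_rot: [0.152, 1.564, -0.151]
wrist_force: [1.0, 0.2, 0.3]
opening: 0.0006
```

>>> jog_arm([
  {"xyz": [0, 0, 0.035], "dr": [0, 0, 0]},
  {"xyz": [0, 0, 0.045], "dr": [0, 0, 0]},
  {"xyz": [0, 0, 0.04], "dr": [0, 0, 0]},
  {"xyz": [0, 0, 0.02], "dr": [0, 0, 0]},
  {"xyz": [0, 0, 0], "dr": [0, 0, 0]},
])

```text
t: 19.0
position: [0.6809, 0.0812, 0.257]
tcp_rot: [0.153, 1.568, -0.155]
wrist_force: [0.1, 0.8, 0.1]
opening: 0.0002
```

```bash
cat >> h.py <<'E'
def red(a):
    P=cloud(a);hsv=cv2.cvtColor(a['color'],cv2.COLOR_RGB2HSV).astype(int);q=((P-O)@np.stack([D,Y,[0,0,1]],1))*1000
    m=((hsv[...,0]<8)|(hsv[...,0]>172))&(hsv[...,1]>140)&(hsv[...,2]>90)&(q[...,2]>50)&(abs(q[...,0]-22)<40)&(abs(q[...,1])<170)
    r=q[m];print('red',len(r),r.min(0).round(),r.max(0).round(),r.mean(0).round()) if len(r) else print('no red')
E
python3 -c "
from h import *
plan(dry([.022,-.145,.175]),78.86-90);b=snap('side');red(b);a=snap('top');red(a);lidz(a)"
```

```text
t 19.0 pos [0.6809 0.0812 0.257 ] dry [ 0.0217 -0.154   0.257 ] jawyaw -11.24 xdown [-0.003 -0.    -1.   ] F [0.1 0.8 0.1] open 0.0002 q6 0.23
turn about tool x -0.1 (world z 0.10)
tool shift [ 0.082   0.0004 -0.0087]
red 60 [  6. -99. 142.] [ 35. -78. 197.] [ 18. -86. 175.]
red 5 [ 11. -91. 151.] [ 13. -82. 168.] [ 12. -86. 161.]
lid n 261 slope 0.006 z at 0: 65.3, at 158: 64.3
```

>>> jog_arm([
  {"xyz": [0.03, 0, 0], "dr": [0, 0, 0]},
  {"xyz": [0.035, 0, 0], "dr": [0, 0, 0]},
  {"xyz": [0.017, 0, 0], "dr": [0, 0, 0]},
  {"xyz": [0, 0, 0], "dr": [0, 0, 0]},
])

```text
t: 19.5
position: [0.676, 0.0828, 0.1742]
tcp_rot: [0.151, 1.573, -0.153]
wrist_force: [0.2, -0.1, 0.9]
opening: -0.0
```

>>> jog_arm([
  {"xyz": [0, 0, -0.02], "dr": [0, 0, 0]},
  {"xyz": [0, 0, -0.02], "dr": [0, 0, 0]},
  {"xyz": [0, 0, -0.017], "dr": [0, 0, 0]},
  {"xyz": [0, 0, 0], "dr": [0, 0, 0]},
  {"xyz": [0, 0, 0], "dr": [0, 0, 0]},
])

```text
t: 20.0
position: [0.6237, 0.0936, 0.1801]
tcp_rot: [0.153, 1.562, -0.152]
wrist_force: [0.3, 0.4, -0.5]
opening: 0.0001
```

```bash
python3 -c "
from h import *
plan(dry([.022,-.0585,.173]),78.86-90);b=snap('side');red(b)"
```

```text
t 20.0 pos [0.6237 0.0936 0.1801] dry [ 0.0228 -0.0955  0.1801] jawyaw -11.11 xdown [ 0.004  0.    -1.   ] F [ 0.3  0.4 -0.5] open 0.0001 q6 0.25
turn about tool x 0.03 (world z -0.03)
tool shift [ 0.0069 -0.0007 -0.037 ]
red 51 [  6. -84. 148.] [ 37. -64. 197.] [ 17. -71. 177.]
```

>>> jog_arm([
  {"xyz": [0.003, 0, -0.0185], "dr": [0, 0, 0]},
  {"xyz": [0.004, 0, -0.0185], "dr": [0, 0, 0]},
  {"xyz": [0.007, 0, -0.014], "dr": [0, 0, 0]},
  {"xyz": [0.007, 0, -0.014], "dr": [0, 0, 0]},
  {"xyz": [0, 0, 0], "dr": [0, 0, 0]},
])

```text
t: 20.55
position: [0.5587, 0.106, 0.1561]
tcp_rot: [0.152, 1.567, -0.153]
wrist_force: [0.2, -0.2, -1.3]
opening: -0.0002
```

>>> jog_arm([
  {"xyz": [0.0105, 0, -0.0115], "dr": [0, 0, 0]},
  {"xyz": [0.0105, 0, -0.0115], "dr": [0, 0, 0]},
  {"xyz": [0.0135, 0, -0.008], "dr": [0, 0, 0]},
  {"xyz": [0.0135, 0, -0.008], "dr": [0, 0, 0]},
  {"xyz": [0, 0, 0], "dr": [0, 0, 0]},
])

```text
t: 21.05
position: [0.5205, 0.1133, 0.1071]
tcp_rot: [0.152, 1.569, -0.153]
wrist_force: [-0.6, -0.7, -0.0]
opening: -0.0002
```

```bash
python3 -c "
from h import *
plan(dry([.022,.016,.080]),78.86-90);b=snap('side');red(b)"
```

```text
t 21.05 pos [0.5205 0.1133 0.1071] dry [0.0221 0.0096 0.1071] jawyaw -11.14 xdown [-0.003 -0.    -1.   ] F [-0.6 -0.7 -0. ] open -0.0002 q6 0.3
turn about tool x -0.0 (world z 0.00)
tool shift [ 0.0271 -0.0001 -0.0063]
red 48 [ 8. -5. 75.] [ 54.  47. 112.] [ 18.  24. 104.]
```

>>> jog_arm([
  {"xyz": [0.012, 0, -0.003], "dr": [0, 0, 0]},
  {"xyz": [0.01, 0, -0.003], "dr": [0, 0, 0]},
  {"xyz": [0.005, 0, 0], "dr": [0, 0, 0]},
  {"xyz": [0, 0, 0], "dr": [0, 0, 0]},
  {"xyz": [0, 0, 0], "dr": [0, 0, 0]},
])

```text
t: 21.6
position: [0.5153, 0.1145, 0.0815]
tcp_rot: [0.153, 1.566, -0.153]
wrist_force: [0.8, 0.5, 0.3]
opening: 0.0001
```

>>> jog_arm([
  {"xyz": [0.001, 0, 0], "dr": [0, 0, 0]},
  {"xyz": [0, 0, 0], "dr": [0, 0, 0]},
])

```text
t: 21.8
position: [0.5154, 0.1145, 0.0807]
tcp_rot: [0.153, 1.565, -0.153]
wrist_force: [-0.2, -0.3, 0.6]
opening: 0.0002
```

>>> jog_arm([
  {"xyz": [0.001, 0, 0], "dr": [0, 0, 0]},
  {"xyz": [0, 0, 0], "dr": [0, 0, 0]},
])

```text
t: 22.0
position: [0.5156, 0.1145, 0.0801]
tcp_rot: [0.153, 1.565, -0.153]
wrist_force: [-1.2, 0.0, 1.3]
opening: 0.0001
```

Near the stop. A little more until the force rises, then retreat straight up and check.

>>> jog_arm([
  {"xyz": [0.0015, 0, 0], "dr": [0, 0, 0]},
  {"xyz": [0, 0, 0], "dr": [0, 0, 0]},
])

```text
t: 22.2
position: [0.5156, 0.1146, 0.0799]
tcp_rot: [0.153, 1.564, -0.153]
wrist_force: [-2.6, -0.9, 8.6]
opening: 0.0003
```

>>> jog_arm([
  {"xyz": [0.001, 0, 0], "dr": [0, 0, 0]},
  {"xyz": [0, 0, 0], "dr": [0, 0, 0]},
])

```text
t: 22.4
position: [0.5156, 0.1146, 0.0799]
tcp_rot: [0.153, 1.564, -0.153]
wrist_force: [-5.8, -1.1, 11.4]
opening: 0.0001
```

>>> jog_arm([
  {"xyz": [-0.02, 0, 0], "dr": [0, 0, 0]},
  {"xyz": [-0.045, 0, 0], "dr": [0, 0, 0]},
  {"xyz": [-0.045, 0, 0], "dr": [0, 0, 0]},
  {"xyz": [-0.045, -0.04, 0], "dr": [0, 0, 0]},
  {"xyz": [-0.02, -0.05, 0], "dr": [0, 0, 0]},
])

```text
t: 22.9
position: [0.5014, 0.037, 0.2476]
tcp_rot: [0.15, 1.558, -0.149]
wrist_force: [1.0, -0.6, 0.6]
opening: 0.0004
```

>>> jog_arm([
  {"xyz": [0, -0.05, 0], "dr": [0, 0, 0]},
  {"xyz": [0, -0.05, 0], "dr": [0, 0, 0]},
  {"xyz": [0, -0.05, 0], "dr": [0, 0, 0]},
  {"xyz": [0, 0, 0], "dr": [0, 0, 0]},
  {"xyz": [0, 0, 0], "dr": [0, 0, 0]},
])

```text
t: 23.4
position: [0.4707, -0.1117, 0.2429]
tcp_rot: [0.156, 1.565, -0.155]
wrist_force: [-0.4, -0.1, -0.8]
opening: -0.0001
```

```bash
python3 -c "
from h import *
plan(dry([.022,.016,.080]),78.86-90);b=snap('side');a=snap('top');red(b);red(a);lidz(b);lidz(a)
cv2.imwrite('pics/end.png',np.hstack([cv2.resize(s['color'][v0:v0+100,u0:u0+100,::-1],(400,400)) for s,(u0,v0) in [(a,(proj(a,dry([.06,0,.06]))-50).astype(int)),(b,(proj(b,dry([.06,0,.06]))-50).astype(int))]]))
"
```

```text
t 23.4 pos [ 0.4707 -0.1117  0.2429] dry [-0.2082  0.015   0.2429] jawyaw -11.32 xdown [-0.     0.001 -1.   ] F [-0.4 -0.1 -0.8] open -0.0001 q6 -0.15
turn about tool x -0.18 (world z 0.18)
tool shift [ 0.1631  0.2301 -0.0017]
red 65 [ 8. -9. 66.] [61. 52. 83.] [24. 25. 77.]
red 109 [12. -2. 66.] [38. 50. 85.] [24. 25. 79.]
lid n 204 slope 0.001 z at 0: 65.3, at 158: 65.2
lid n 775 slope 0.001 z at 0: 65.5, at 158: 65.3
```

View pics/end.png

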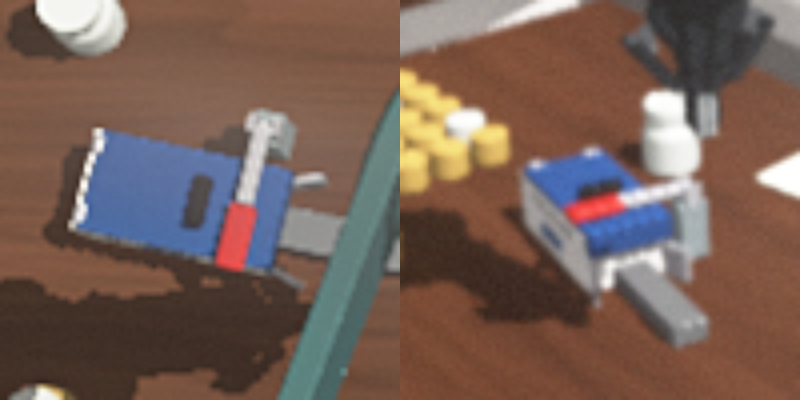

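The lid is shut, the clamp lies flat across it (red handle at (238,235) in the left half) and the arm is clear. Handing in.

```bash
python3 -c "
from plant import bot
print(bot.sign_off())"
```

```text
the job is handed in; nothing more can be done
None
```

The job is handed in at about 23 s. I lifted the smallest plate off its block, set it on the sill and let go. Then I pushed it home by the lip, swung the lid down and swung the clamp down over it.

**Last checks**
- **Plate:** the two dishes read x ≈ 68–104 and 108–142 mm in the dryer, against 66–102 and 107–143 mm expected at home. The lip was about 14–18 mm inside the mouth. At the end of the push the force rose to about 6 N with no further movement. I checked this before closing the lid; the plate cannot be seen now.
- **Lid:** slope 0.00 rad, outer face at 65 mm in both views.
- **Clamp:** the handle's top reads about 80 mm, as it should when fully down, and it pushed back with 11 N. The clamp lies flat in both views.
- **Bystanders:** I did not measure the tin, jar or flask again. The arm passed no closer than planned, and the jar stands upright in the last picture.
- **Arm:** clear of everything.

**What went wrong or disagreed**
- My first set-down was too far forward. The front of the plate touched the rails with about 3 N, so I raised it, moved it back 27 mm and set it down again.
- The camera and the arm's own reading differed by about 2 mm sideways, which is within the stated calibration.

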